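Release the paste filler's press-and-turn air selector to its fill stop

TASK

Set the filler's air selector from shut to fill: press its black knob down against the spring, turn it clockwise while it is down, never forcing it round while it is up, and bring it to the fill stop, where it springs fully up again by itself. The exact place of the fill stop within the green sector cannot be seen and must be felt, and the knob turns on past it if it is held down. Let go of the knob, leave it standing fully up at the fill stop, and do not knock over or shift the jar, the funnel or the tally counter beside the console.

Things in the scene. Friction and masses are not known exactly. Their poses are not given: they have to be found in the camera images.
- console: white wedge-shaped selector console fixed on the worktop, 170 deep x 150 wide, on a dark base plate 200 x 180 x 7; 45 high at its front edge (towards the robot), 124 at its back. Origin: centre of the underside; x to its back, y to its left, z up. Its top is a grey panel sloping down 25 degrees towards the front.
- panel_centre (a point): where the knob's axis meets the sloping panel, 85 mm above the worktop, fixed. z: the knob's axis, out of the panel (25 degrees from vertical, leaning to the console's front); x up the slope; y to the console's left. An aluminium collar, outer diameter 90, 10 high, surrounds the knob's foot.
- knob_grip (a point): point on the knob's axis within its upright black grip bar, moving and turning with the knob; 42 mm from panel_centre with the knob up, 32 fully pressed. z along the axis, outwards; x along the bar towards its white-lined end, which points to the console's left at turn 0, up the slope at 1.57, right at 3.14. Bar 64 long (x), 16 thick (y), its top 16 above this point.
- knob_press (a joint): how far the knob is pushed in, m: 0 fully up, 0.010 the end. The spring pushes out with 7 N at 0, 11 N at 0.010. Up, the knob is locked but for free play at the shut stop (turn up to 0.42). Pushed in more than about 0.006 it turns. Between stops a hidden ring holds it down at about 0.006 even when let go; at a stop it can rise to 0 and is then held from turning on.
- knob_turn (a joint): turn in rad, growing clockwise seen from outside; ends at -0.05 and 3.2; takes about 0.1 N m. Starts at the shut stop (red sector, 0 to 0.36). The fill stop is a gap in the hidden ring, 0.38 rad of play wide, its middle anywhere from 1.9 to 2.6 (green sector), new each time and not visible. Held down, the knob passes it, and the ring holds it down again beyond; it may be turned back.
- empty_jar: open empty glass jar with a paper label, diameter 70, 112 high, standing to the left of the console; origin at the centre of its underside, z up. Bystander.
- white_funnel: white jar funnel standing on its mouth, diameter 68, 72 high, to the right of the console; origin at the centre of its underside, z up. Bystander.
- tally: small white tally counter, 44 x 51 x 30, lying to the right of the console, nearer its front; origin at the centre of its underside, z up. Bystander.
- knob_disc (a point): centre of the top face of the knob's black disc (diameter 74), 20 mm below knob_grip along the axis, at the foot of the 36 mm high grip bar. With the knob up it lies 22 mm from panel_centre. The knob may be pressed on the disc or by the bar; to spring up it needs 6 mm or more of free room above the disc and no firm grip on the bar.

How it is judged:
By the outcome, as a careful person would: the job done as asked, in the order asked, and still so for the second after the job is handed in, with the robot touching nothing.
It also fails if it takes over 54 s, if anything falls off the work surface, if the arm or the gripper's body presses on something with over 40 N, if the wrist force passes 120 N, or if a joint passes its speed limit or range.

ROBOT

A 6-joint arm with a two-finger parallel gripper is mounted at the origin on a cart in front of the work surface, level with it; the furniture and walls round the work are solid. World frame = base frame: x ahead of the robot, y to its left, z up, the work surface at z = 0. Lengths are in m, angles in rad, forces in N, time in s.
With the tool pointing down it reaches from about 0.425 to 0.925 m from the base axis. Payload 12.5 kg.
Tool frame: the origin (TCP) lies midway between the tips of the shut fingers; the grasp point (between the pads) lies 19 mm behind it; y points along the fingers, x is the direction in which the jaws open and shut, and the axes are right-handed (so a half turn about y gives the same grasp; the last joint's range is limited). The gripper opens to 85 mm and grips with 20 to 120 N. Pads are 22 mm wide; open, the fingers measure 114 mm over their backs; the gripper's body (76 mm by 85 mm) begins 54 mm behind the grasp point. The pads swing forward as they close: fully open they stand 13 mm farther back than shut.
Start: joints at [-1.247, 0.491, 1.559, -0, 1.092, -0.106], TCP at [0.26, -0.568, 0.231] pointing down, gripper open.
Joint ranges: [-3.1, 3.1], [-0.84, 2.19], [0.05, 2.79], [-1.13, 4.28], [0.06, 2.93], [-2.69, 2.69]. Speed limits (rad/s): [2.22, 2.22, 2.79, 3.14, 3.14, 3.14].

INTERFACE

Orientations are given as a unit quaternion [x, y, z, w].
In Python, from workcell import state, cams, r, models gives the robot as it stands. The module is installed in compiled form; this text tells all that it offers.
- The arm moves only by the tool send_rows, never from a script. Its arguments are lists of equal length, an entry for each row: "rot": the turn, a rotation vector about the tool's x, y, z in rad, a list of three; "translation": the shift along the tool's x, y, z in mm, a list of three; "hand": the closure, from -1 (fully open) to 1 (shut). In form: {"rot": [[rx, ry, rz], ...], "translation": [[dx, dy, dz], ...], "hand": [hand, ...]}. A call has 1 to 10 rows; each row is the pose to reach, as a shift and turn from the pose commanded when the call began, along the tool's axes at that moment; what a row does not reach only later rows make up. A row lasts 1/10 s, in which the tool goes at most 50 mm and 8.59 degrees, less where a joint would pass 70% of its speed; a pose out of reach is approached as far as the arm can. A call with a gripper value outside its range is refused whole. The fingers move at their own pace and stop on an object; "newtons" is the grip in N (left out, the last holds). Time passes only in rows, so rows that repeat a pose let the fingers close. It gives the time, the measured TCP pose, the force and the opening at its end, in the units of the state.
- state(): the state, without advancing time (a new reading comes with each control period).
- cams.get_image(name): name is "side" or "top" or "wrist"; returns (picture, depth): 420x560x3 uint8, blue, green, red; 420x560 float32, m along the optical axis (not along the pixel's ray), 0 where there is no reading.
- cams.camera_model(name): a dict with "fx", "fy", "cx", "cy" (pixels), "dist" ([k1, k2, p1, p2, k3] as OpenCV has them; the pictures are not rectified), "R" (3x3) and "t" (3): a world point X has camera coordinates R X + t. Camera axes: x right, y down, z forward; pixel columns grow to the right and rows downward; lengths in m; the calibration is good to about 2 mm. A picture is of the moment at which its call begins: read the wrist's pose just before it. camera_model takes no time and is no camera call; for the wrist camera it gives the pose at the moment of the call.
- r.finish_job(): hands the job in, once; it reports no verdict.
Trained networks look in the newest picture that a camera, given by its name, has taken for a name from the list of things; names that differ only in an ending like _2 or _b are one class to them, and where a whole thing is asked for, a point or a joint stands for the part that bears it (a point fixed in the world has none). Each returns a list of dicts, best first, with "score" (0 to 1); they miss things now and then, are a little off and sometimes report something else, mostly with a low value. They report only what shows in the picture. A call takes as long as a camera call.
- models.spot_in(camera, thing): "at" ([x, y, z] in m, in world coordinates, good to about 4 mm: the middle of the surface that is visible of it).
The state is a dict: "clock": time; "joint_pos": joint angles; "joint_velocities": joint speeds; "joint_torque": joint torques, N m; "ee_pos": TCP position; "tcp_rot": TCP orientation; "force": force on the tool from outside, world axes, zero at the start; "moment": the same for the moment, N m; "gripper_width": opening from 0.0 (shut) to 1.0 (fully open).
Only numpy, scipy, OpenCV 4.12 (cv2) and the standard library are available. Lean on these libraries where they do the work, as an engineer would, in place of code of your own. Each camera call takes 0.05 s, during which the arm holds its last target. There are 200 camera calls.

## Working session

There is one attempt and no reset: what is moved stays moved. The work goes in short steps, Python scripts to look and compute and a tool call to move; the robot and the scene stay as the last step left them, time stands still between calls to the robot, and variables do not carry over. Pictures are saved under pics/ and viewed, about 8 in all and at most 12, crops included, and the job is handed in when it is done.

Besides the shell and the picture viewer there is one more tool, called after "Call:" as name(argument=value, ...) on one line, values as JSON. send_rows: Moves the arm, as the interface text tells. Its arguments: {"type":"object","properties":{"rot":{"type":"array","items":{"type":"array","items":{"type":"number"}}},"translation":{"type":"array","items":{"type":"array","items":{"type":"number"}}},"hand":{"type":"array","items":{"type":"number"}},"newtons":{"type":"number"}},"required":["rot","translation","hand"]}

```bash
mkdir -p pics; cat > h.py <<'E'
import numpy as np, cv2
from scipy.spatial.transform import Rotation as Ro
from workcell import state, cams, r, models
def world(cam,u,v,d,m=None):
    m=m or cams.camera_model(cam)
    K=np.array([[m['fx'],0,m['cx']],[0,m['fy'],m['cy']],[0,0,1]])
    p=cv2.undistortPoints(np.array([[[u,v]]],float),K,np.array(m['dist']))[0,0]
    X=np.array([p[0]*d,p[1]*d,d]); return np.array(m['R']).T@(X-np.array(m['t']))
def proj(cam,X,m=None):
    m=m or cams.camera_model(cam)
    K=np.array([[m['fx'],0,m['cx']],[0,m['fy'],m['cy']],[0,0,1]])
    return cv2.projectPoints(np.array(X,float).reshape(-1,1,3),cv2.Rodrigues(np.array(m['R'],float))[0],np.array(m['t'],float),K,np.array(m['dist']))[0][:,0]
E
python3 - <<'E'
from h import *
for c in ['top','side']:
    im,d=cams.get_image(c); cv2.imwrite(f'pics/{c}.png',im); np.save(c,d)
    for t in ['console','knob_grip','knob_disc','empty_jar','white_funnel','tally']:
        print(c,t,[(np.round(x['at'],3),round(x['score'],2)) for x in models.spot_in(c,t)[:2]])
    m=cams.camera_model(c);print(np.round(-np.array(m['R']).T@m['t'],2))
s=state();print(s)
E
```

```text
top console [(array([0.496, 0.097, 0.085]), 0.65)]
top knob_grip [(array([0.497, 0.096, 0.111]), 0.66), (array([0.509, 0.095, 0.095]), 0.25)]
top knob_disc [(array([0.497, 0.091, 0.111]), 0.65)]
top empty_jar [(array([0.479, 0.272, 0.067]), 0.74)]
top white_funnel [(array([ 0.584, -0.035,  0.022]), 0.57)]
top tally [(array([0.509, 0.092, 0.096]), 0.66), (array([ 0.516, -0.049,  0.024]), 0.58)]
[0.32 0.01 1.05]
side console [(array([0.507, 0.052, 0.055]), 0.91), (array([0.494, 0.079, 0.112]), 0.75)]
side knob_grip [(array([0.494, 0.078, 0.109]), 0.89)]
side knob_disc [(array([0.5  , 0.074, 0.111]), 0.8)]
side empty_jar [(array([0.465, 0.248, 0.074]), 0.79)]
side white_funnel [(array([ 0.59 , -0.05 ,  0.024]), 0.69)]
side tally [(array([0.511, 0.05 , 0.057]), 0.66), (array([ 0.518, -0.066,  0.022]), 0.53)]
[ 0.37 -0.74  0.45]
{'clock': 0.7, 'joint_pos': array([-1.24659961e+00,  4.90884808e-01,  1.55893280e+00, -6.00567200e-06,
        1.09169287e+00, -1.05581011e-01]), 'joint_velocities': array([-0.0003597 ,  0.00045863, -0.00124498,  0.00045169, -0.00034429,
       -0.00121914]), 'joint_torque': array([ 1.85928211e-04, -6.18134093e+01, -2.61816037e+01, -9.84847429e-05,
        3.62015271e-04, -4.40681936e-05]), 'ee_pos': array([ 0.26044859, -0.56814887,  0.23132507]), 'tcp_rot': array([ 0.59513965, -0.38185831,  0.38190128, -0.59510035]), 'force': array([ 0.2886178 ,  1.07689193, -0.3564794 ]), 'moment': array([-0.02006565,  0.03325308, -0.00072037]), 'gripper_width': 0.9991431471930685}
```

View pics/top.png

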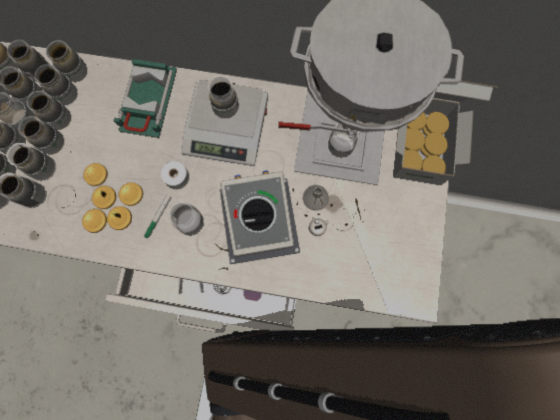

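View pics/side.png

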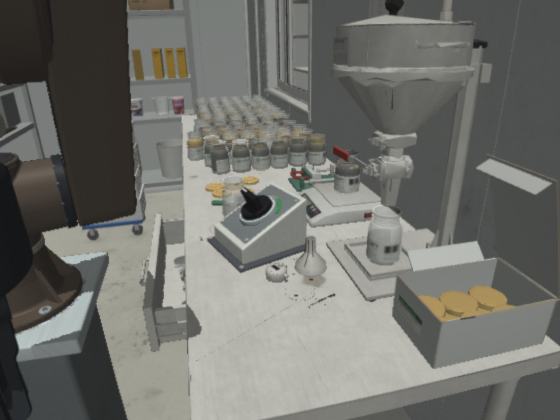

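```bash
python3 - <<'E'
from h import *
for c in ['top','side']:
    d=np.load(c+'.npy'); m=cams.camera_model(c)
    v,u=np.mgrid[0:420,0:560]
    K=np.array([[m['fx'],0,m['cx']],[0,m['fy'],m['cy']],[0,0,1]])
    p=cv2.undistortPoints(np.stack([u,v],-1).reshape(-1,1,2).astype(float),K,np.array(m['dist']))[:,0]
    dd=d.reshape(-1,1); X=np.hstack([p*dd,dd]); X=(X-np.array(m['t']))@np.array(m['R'])
    X=X[dd[:,0]>0]
    k=(abs(X[:,0]-.5)<.12)&(abs(X[:,1]-.09)<.12)&(X[:,2]>.035)&(X[:,2]<.2); P=X[k]
    # RANSAC for plane with 25 deg tilt
    rng=np.random.default_rng(0);best=(0,)
    for _ in range(3000):
        a=P[rng.choice(len(P),3,False)];n=np.cross(a[1]-a[0],a[2]-a[0]);
        if np.linalg.norm(n)<1e-6: continue
        n/=np.linalg.norm(n);n*=np.sign(n[2])
        if abs(np.degrees(np.arccos(n[2]))-25)>6: continue
        q=abs((P-a[0])@n)<.003
        if q.sum()>best[0]: best=(q.sum(),q)
    Q=P[best[1]];cen=Q.mean(0);n=np.linalg.svd(Q-cen)[2][2];n*=np.sign(n[2])
    print(c,len(P),best[0],'n',n.round(3),'tilt',np.degrees(np.arccos(n[2])),'yaw',np.degrees(np.arctan2(-n[1],-n[0])),'cen',cen.round(3))
    hull=cv2.minAreaRect(Q[:,:2].astype(np.float32)*1000);print(hull)
    # knob
    kn=P[(P-cen)@n>.025]; print('knob', len(kn),kn.mean(0).round(3), cv2.minAreaRect(kn[:,:2].astype(np.float32)*1000))
    np.save(c+'_P',P)
m=cams.camera_model('wrist');s=state();T=Ro.from_quat(s['tcp_rot']).as_matrix()
print('tool axes cols',T.round(2)); print('cam axes in tool',(T.T@np.array(m['R']).T).round(3),'cam pos in tool',(T.T@(-np.array(m['R']).T@m['t']-s['ee_pos'])).round(3),m['fx'])
im=cv2.imread('pics/top.png')[150:290,190:350];cv2.imwrite('pics/topc.png',cv2.resize(im,None,fx=5,fy=4.2*5/4.2,interpolation=3)[:600])
E
```

```text
top 4780 3231 n [-0.4   -0.141  0.906] tilt 25.06662877317498 yaw 19.426434930405147 cen [0.512 0.098 0.084]
((510.9106140136719, 98.17111206054688), (169.3876953125, 149.36856079101562), 19.209613800048828)
knob 283 [0.493 0.092 0.131] ((499.29156494140625, 93.10108947753906), (43.64265441894531, 62.599395751953125), 13.405396461486816)
side 4251 2131 n [-0.401 -0.144  0.905] tilt 25.179150318004993 yaw 19.717047837877306 cen [0.507 0.078 0.081]
((509.1200866699219, 94.92445373535156), (168.1304168701172, 151.1869659423828), 19.742210388183594)
knob 248 [0.493 0.079 0.127] ((489.0479736328125, 85.84834289550781), (24.63812255859375, 65.622802734375), 30.437347412109375)
tool axes cols [[ 0.42  0.    0.91]
 [-0.91 -0.    0.42]
 [ 0.   -1.   -0.  ]]
cam axes in tool [[ 1.     0.     0.001]
 [-0.001 -0.27   0.963]
 [ 0.    -0.963 -0.27 ]] cam pos in tool [-0.    -0.142  0.068] 360.78362131929606
```

View pics/topc.png

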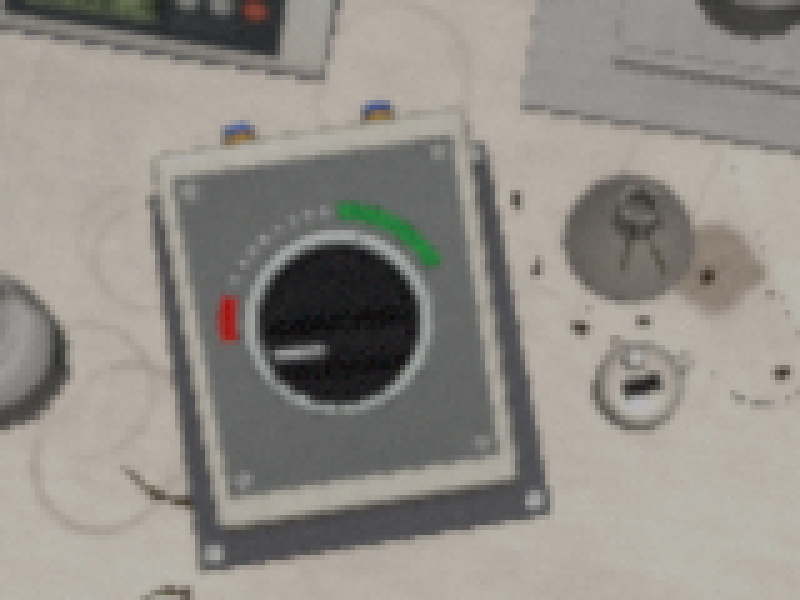

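```bash
cat >> h.py <<'E'
yaw=np.radians(19.5);t=np.radians(25)
px=np.array([np.cos(t)*np.cos(yaw),np.cos(t)*np.sin(yaw),np.sin(t)])
py=np.array([-np.sin(yaw),np.cos(yaw),0]); n=np.cross(px,py)
pc=np.array([.510,.0965,.085])
def toolR(turn): # jaws across the bar at given turn
    x=Ro.from_rotvec(-n*turn).apply(px); return np.column_stack([x,-n,np.cross(x,-n)])
def rel(pos,R,p0=None,R0=None):
    s=state();p0=s['ee_pos'] if p0 is None else p0;R0=Ro.from_quat(s['tcp_rot']).as_matrix() if R0 is None else R0
    return (Ro.from_matrix(R0.T@R).as_rotvec().round(3).tolist(),((R0.T@(np.array(pos)-p0))*1000).round(1).tolist())
E
python3 - <<'E'
from h import *
s=state();R0=Ro.from_quat(s['tcp_rot']).as_matrix()
R1=toolR(0.1)
rv=Ro.from_matrix(R0.T@R1).as_rotvec()
Rm=R0@Ro.from_rotvec(rv*.5).as_matrix()
pm=[.5,-.3,.27]; p1=pc+n*.15
print(rel(pm,Rm)); print(rel(p1,R1,np.array(pm),Rm),p1)
E
```

```text
([0.168, -0.679, -0.166], [-143.9, -38.7, 329.5])
([0.168, -0.679, -0.166], [-219.8, 35.5, 310.2]) [0.45024337 0.07533907 0.22094617]
```

Call:
send_rows(rot=[[0.168,-0.679,-0.166],[0.168,-0.679,-0.166],[0.168,-0.679,-0.166],[0.168,-0.679,-0.166],[0.168,-0.679,-0.166],[0.168,-0.679,-0.166],[0.168,-0.679,-0.166],[0.168,-0.679,-0.166],[0.168,-0.679,-0.166],[0.168,-0.679,-0.166]], translation=[[-144,-39,329],[-144,-39,329],[-144,-39,329],[-144,-39,329],[-144,-39,329],[-144,-39,329],[-144,-39,329],[-144,-39,329],[-144,-39,329],[-144,-39,329]], hand=[-0.2,-0.2,-0.2,-0.2,-0.2,-0.2,-0.2,-0.2,-0.2,-0.2])

```text
clock: 1.7
ee_pos: [0.4991, -0.3007, 0.2701]
tcp_rot: [-0.666, 0.08, -0.239, 0.702]
force: [0.0, -0.5, -0.3]
gripper_width: 0.597
```

Call:
send_rows(rot=[[0.168,-0.679,-0.166],[0.168,-0.679,-0.166],[0.168,-0.679,-0.166],[0.168,-0.679,-0.166],[0.168,-0.679,-0.166],[0.168,-0.679,-0.166],[0.168,-0.679,-0.166],[0.168,-0.679,-0.166],[0.168,-0.679,-0.166],[0.168,-0.679,-0.166]], translation=[[-220,35,310],[-220,35,310],[-220,35,310],[-220,35,310],[-220,35,310],[-220,35,310],[-220,35,310],[-220,35,310],[-220,35,310],[-220,35,310]], hand=[-0.2,-0.2,-0.2,-0.2,-0.2,-0.2,-0.2,-0.2,-0.2,-0.2])

```text
clock: 2.7
ee_pos: [0.4494, 0.0745, 0.2217]
tcp_rot: [-0.652, -0.232, -0.066, 0.719]
force: [-0.5, -0.4, -1.3]
gripper_width: 0.6
```

```bash
python3 - <<'E'
from h import *
s=state();print(s['clock'],s['ee_pos'],s['joint_pos'].round(3),s['force'],s['gripper_width'])
print(rel(pc+n*.15,toolR(.1)))
m=cams.camera_model('wrist')
im,d=cams.get_image('wrist');np.save('w1',d)
for t_ in ['knob_grip','knob_disc']: print(t_,[(x['at'],x['score']) for x in models.spot_in('wrist',t_)[:2]])
for q in [pc+.042*n,pc+.058*n,pc+.042*n+.032*py,pc]:
    u=proj('wrist',q,m)[0]; cv2.circle(im,tuple(int(a) for a in u),3,(0,0,255),-1);print(u)
cv2.imwrite('pics/w1.png',im)
v,u=np.mgrid[0:420,0:560]
K=np.array([[m['fx'],0,m['cx']],[0,m['fy'],m['cy']],[0,0,1]])
p=cv2.undistortPoints(np.stack([u,v],-1).reshape(-1,1,2).astype(float),K,np.array(m['dist']))[:,0]
dd=d.reshape(-1,1);X=(np.hstack([p*dd,dd])-np.array(m['t']))@np.array(m['R'])-pc
A=X@np.column_stack([px,py,n]);A=A[dd[:,0]>0]
b=A[(abs(A[:,2]-.057)<.006)&(np.hypot(A[:,0],A[:,1])<.05)]
print('bar top',len(b),b.mean(0),cv2.minAreaRect(b[:,:2].astype(np.float32)*1000))
k=A[(abs(A[:,2]-.022)<.004)&(np.hypot(A[:,0],A[:,1])<.06)];print('disc',len(k),k.mean(0),cv2.minEnclosingCircle(k[:,:2].astype(np.float32)*1000))
E
```

```text
2.7 [0.44944804 0.07446743 0.22168447] [-0.079  0.149  2.218  0.448  0.408 -0.7  ] [-0.51369438 -0.38558684 -1.28828761] 0.5998949141841406
([0.0, 0.0, -0.0], [0.6, 1.1, 0.6])
knob_grip [([0.49, 0.0981, 0.1133], 0.91)]
knob_disc [([0.4922, 0.0953, 0.1126], 0.73)]
[280.61892751 206.05786813]
[280.74236484 212.19198968]
[276.15764994 161.98491798]
[280.35503951 192.94591461]
bar top 2074 [-0.00011705  0.00317319  0.05655307] ((-0.2152996063232422, 1.591796875), (64.6648941040039, 15.968152046203613), 87.07453155517578)
disc 4632 [9.76557832e-05 3.73280617e-03 2.06931838e-02] ((-0.08509942144155502, 1.9112975597381592), 37.22953796386719)
```

View pics/w1.png

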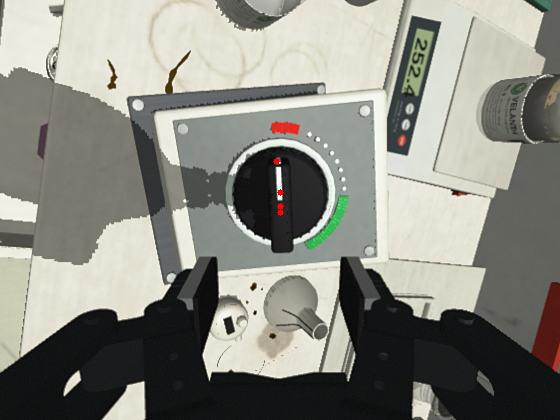

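```bash
sed -i 's/^pc=.*/pc=np.array([.510,.0965,.085])+.0017*py-.001*n/' h.py; python3 - <<'E'
from h import *
print(rel(pc+n*.036,toolR(.05)))
E
```

```text
([0.001, -0.052, -0.0], [0.3, 116.2, 3.4])
```

Call:
send_rows(rot=[[0,-0.05,0],[0,-0.05,0],[0,-0.05,0],[0,-0.05,0],[0,-0.05,0],[0,-0.05,0],[0,-0.05,0],[0,-0.05,0],[0,-0.05,0],[0,-0.05,0]], translation=[[0,30,3.4],[0,60,3.4],[0.3,85,3.4],[0.3,105,3.4],[0.3,116,3.4],[0.3,116,3.4],[0.3,116,3.4],[0.3,116,3.4],[0.3,116,3.4],[0.3,116,3.4]], hand=[-0.2,-0.2,-0.2,-0.2,0.2,0.53,0.53,0.53,0.53,0.53], newtons=20)

```text
clock: 3.85
ee_pos: [0.495, 0.0947, 0.1175]
tcp_rot: [-0.653, -0.25, -0.051, 0.713]
force: [-0.2, 0.2, -0.2]
gripper_width: 0.232
```

```bash
cat >> h.py <<'E'
def rep():
    s=state();R=Ro.from_quat(s['tcp_rot']).as_matrix();d=s['ee_pos']-pc
    a=R[:,0];turn=np.arctan2(-a@py,a@px)
    print('t %.2f'%s['clock'],'pos px,py,n mm',(np.array([d@px,d@py,d@n])*1000).round(2),'turn %.3f'%turn,'F',np.array([s['force']@px,s['force']@py,s['force']@n]).round(2),'Mn %.3f'%(s['moment']@n),'w %.3f'%s['gripper_width'],'q',s['joint_pos'].round(2))
E
python3 - <<'E'
from h import *
rep()
im,d=cams.get_image('wrist');cv2.imwrite('pics/w2.png',im)
E
```

```text
t 3.85 pos px,py,n mm [ 0.4   1.62 36.63] turn 0.050 F [-0.2   0.3  -0.09] Mn 0.046 w 0.232 q [-0.02  0.42  2.24  1.13  0.16 -1.4 ]
```

View pics/w2.png

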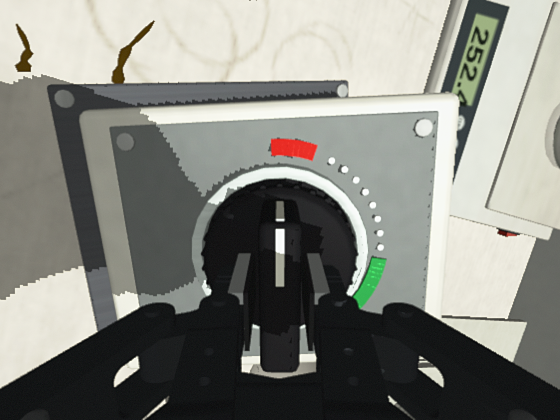

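Call:
send_rows(rot=[[0,0,0],[0,0,0],[0,0,0],[0,0,0],[0,0,0],[0,0,0]], translation=[[-0.4,5,-1.6],[-0.4,10,-1.6],[-0.4,14,-1.6],[-0.4,16,-1.6],[-0.4,16,-1.6],[-0.4,16,-1.6]], hand=[0.53,0.53,0.53,0.53,0.53,0.53])

```text
clock: 4.5
ee_pos: [0.5014, 0.0955, 0.1025]
tcp_rot: [-0.653, -0.25, -0.05, 0.713]
force: [-2.2, -1.2, 5.9]
gripper_width: 0.238
```

```bash
python3 -c "from h import *;rep()"
```

```text
t 4.50 pos px,py,n mm [-0.22  0.23 20.46] turn 0.050 F [ 0.22 -0.43  6.43] Mn -0.039 w 0.238 q [-0.02  0.46  2.24  1.34  0.15 -1.61]
```

Call:
send_rows(rot=[[0,0,0],[0,0,0],[0,0,0],[0,0,0],[0,0,0],[0,0,0]], translation=[[0,3,0],[0,6,0],[0,8,0],[0,9,0],[0,9,0],[0,9,0]], hand=[0.53,0.53,0.53,0.53,0.53,0.53])

```text
clock: 5.1
ee_pos: [0.5047, 0.0967, 0.0951]
tcp_rot: [-0.653, -0.251, -0.051, 0.713]
force: [-9.6, -3.8, 19.1]
gripper_width: 0.234
```

```bash
python3 -c "from h import *;rep()"
```

```text
t 5.10 pos px,py,n mm [-0.22  0.22 12.23] turn 0.050 F [-1.24 -0.4  21.7 ] Mn -0.034 w 0.234 q [-0.01  0.48  2.23  1.46  0.15 -1.73]
```

Call:
send_rows(rot=[[0,0,0],[0,0.1,0],[0,0.2,0],[0,0.32,0],[0,0.44,0],[0,0.56,0],[0,0.68,0],[0,0.8,0],[0,0.8,0]], translation=[[0,-1,0],[0,-1,0],[0,-1,0],[0,-1,0],[0,-1,0],[0,-1,0],[0,-1,0],[0,-1,0],[0,-1,0]], hand=[0.53,0.53,0.53,0.53,0.53,0.53,0.53,0.53,0.53])

```text
clock: 6.0
ee_pos: [0.5051, 0.0971, 0.0959]
tcp_rot: [-0.581, 0.048, -0.302, 0.754]
force: [-1.9, 2.1, 10.0]
gripper_width: 0.236
```

```bash
python3 -c "
from h import *
rep();im,d=cams.get_image('wrist');cv2.imwrite('pics/w3.png',im)"
```

```text
t 6.00 pos px,py,n mm [ 0.6   0.49 12.77] turn 0.853 F [3.3  2.62 9.54] Mn -0.086 w 0.236 q [-0.01  0.48  2.23  1.45  0.15 -0.92]
```

View pics/w3.png

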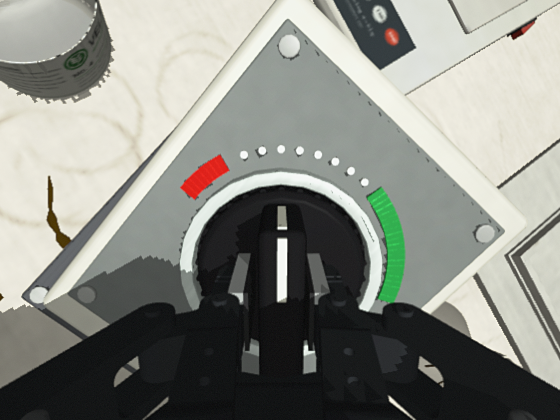

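Call:
send_rows(rot=[[0,0.12,0],[0,0.24,0],[0,0.36,0],[0,0.48,0],[0,0.6,0],[0,0.72,0],[0,0.84,0],[0,0.92,0],[0,0.92,0]], translation=[[0,0,0],[0,0,0],[0,0,0],[0,0,0],[0,0,0],[0,0,0],[0,0,0],[0,0,0],[0,0,0]], hand=[0.53,0.53,0.53,0.53,0.53,0.53,0.53,0.53,0.53])

```text
clock: 6.95
ee_pos: [0.5057, 0.0968, 0.0962]
tcp_rot: [-0.387, 0.377, -0.529, 0.655]
force: [0.3, 0.2, 10.2]
gripper_width: 0.235
```

```bash
python3 -c "from h import *;rep()"
```

```text
t 6.95 pos px,py,n mm [ 1.13  0.06 12.8 ] turn 1.772 F [4.69 0.12 9.09] Mn -0.043 w 0.235 q [-0.01  0.48  2.23  1.45  0.15  0.  ]
```

Call:
send_rows(rot=[[0,0,0],[0,0,0],[0,0,0],[0,0,0]], translation=[[0,-3,0],[0,-6,0],[0,-6,0],[0,-6,0]], hand=[0.53,0.53,0.53,0.53])

```text
clock: 7.35
ee_pos: [0.5022, 0.0958, 0.1004]
tcp_rot: [-0.388, 0.377, -0.528, 0.655]
force: [-1.0, 0.0, 0.8]
gripper_width: 0.234
```

```bash
python3 -c "from h import *;rep()"
```

```text
t 7.35 pos px,py,n mm [-0.35  0.27 18.16] turn 1.770 F [-0.5   0.34  1.11] Mn 0.020 w 0.234 q [-0.02  0.46  2.24  1.37  0.15  0.08]
```

Call:
send_rows(rot=[[0,0,0],[0,0,0],[0,0,0],[0,0.07,0],[0,0.14,0],[0,0.14,0],[0,0.14,0],[0,0.14,0],[0,0.14,0],[0,0.14,0]], translation=[[0,3,0],[0,6,0],[0,6,0],[0,6,0],[0,6,0],[0,6,0],[0,3,0],[0,0,0],[0,0,0],[0,0,0]], hand=[0.53,0.53,0.53,0.53,0.53,0.53,0.53,0.53,0.53,0.53])

```text
clock: 8.35
ee_pos: [0.5022, 0.0958, 0.1002]
tcp_rot: [-0.35, 0.422, -0.554, 0.627]
force: [-0.5, -0.1, 0.2]
gripper_width: 0.236
```

```bash
python3 -c "from h import *;rep()"
```

```text
t 8.35 pos px,py,n mm [-0.45  0.21 17.94] turn 1.910 F [-0.35  0.1   0.35] Mn -0.017 w 0.236 q [-0.02  0.46  2.24  1.37  0.15  0.22]
```

Still ring-held. Next step.

Call:
send_rows(rot=[[0,0,0],[0,0,0],[0,0,0],[0,0.07,0],[0,0.14,0],[0,0.14,0],[0,0.14,0],[0,0.14,0],[0,0.14,0],[0,0.14,0]], translation=[[0,3,0],[0,6,0],[0,6,0],[0,6,0],[0,6,0],[0,6,0],[0,3,0],[0,0,0],[0,0,0],[0,0,0]], hand=[0.53,0.53,0.53,0.53,0.53,0.53,0.53,0.53,0.53,0.53])

```text
clock: 9.35
ee_pos: [0.5021, 0.0959, 0.1004]
tcp_rot: [-0.311, 0.465, -0.577, 0.596]
force: [-2.1, 0.1, 6.4]
gripper_width: 0.233
```

```bash
python3 -c "from h import *;rep()"
```

```text
t 9.35 pos px,py,n mm [-0.44  0.41 18.22] turn 2.050 F [0.95 0.8  6.62] Mn -0.032 w 0.233 q [-0.02  0.46  2.24  1.37  0.15  0.36]
```

Call:
send_rows(rot=[[0,0,0],[0,0,0],[0,0,0],[0,0,0]], translation=[[0,-1,0],[0,-2,0],[0,-2.5,0],[0,-2.5,0]], hand=[0.53,0.53,0.53,0.53])

```text
clock: 9.75
ee_pos: [0.5011, 0.0955, 0.1026]
tcp_rot: [-0.311, 0.465, -0.577, 0.596]
force: [-2.9, 0.4, 4.9]
gripper_width: 0.234
```

```bash
python3 -c "from h import *;rep()"
```

```text
t 9.75 pos px,py,n mm [-0.44  0.37 20.61] turn 2.050 F [-0.3   1.34  5.59] Mn -0.008 w 0.234 q [-0.02  0.46  2.24  1.33  0.15  0.39]
```

Knob is following up. Open the fingers and withdraw along the axis, then look.

Call:
send_rows(rot=[[0,0,0],[0,0,0],[0,0,0],[0,0,0],[0,0,0],[0,0,0],[0,0,0],[0,0,0],[0,0,0],[0,0,0]], translation=[[0,-3,0],[0,-6,0],[0,-10,0],[0,-10,0],[0,-20,0],[0,-40,0],[0,-60,0],[0,-85,0],[0,-110,0],[0,-130,0]], hand=[0.53,0.4,0.1,-0.1,-0.1,-0.1,-0.1,-0.1,-0.1,-0.1])

```text
clock: 10.75
ee_pos: [0.4491, 0.0769, 0.2213]
tcp_rot: [-0.311, 0.465, -0.577, 0.596]
force: [-0.6, 0.3, 0.5]
gripper_width: 0.548
```

```bash
python3 - <<'E'
from h import *
rep()
m=cams.camera_model('wrist');im,d=cams.get_image('wrist');cv2.imwrite('pics/w4.png',im)
v,u=np.mgrid[0:420,0:560]
K=np.array([[m['fx'],0,m['cx']],[0,m['fy'],m['cy']],[0,0,1]])
p=cv2.undistortPoints(np.stack([u,v],-1).reshape(-1,1,2).astype(float),K,np.array(m['dist']))[:,0]
dd=d.reshape(-1,1);X=(np.hstack([p*dd,dd])-np.array(m['t']))@np.array(m['R'])-pc
A=X@np.column_stack([px,py,n]);A=A[dd[:,0]>0]
rr=np.hypot(A[:,0],A[:,1])
b=A[(A[:,2]>.04)&(A[:,2]<.065)&(rr<.05)]
print('bar top',len(b),np.median(b,0),cv2.minAreaRect(b[:,:2].astype(np.float32)*1000))
k=A[(A[:,2]>.005)&(A[:,2]<.03)&(rr<.032)];print('disc',np.median(k[:,2]))
k=A[(abs(A[:,2])<.006)&(rr<.07)&(rr>.05)];print('panel',np.median(k[:,2]))
cams.get_image('top')
for t_ in ['empty_jar','white_funnel','tally']: print(t_,[(np.round(x['at'],3),x['score']) for x in models.spot_in('top',t_)[:2]])
E
```

```text
t 10.75 pos px,py,n mm [ -0.32   0.19 151.56] turn 2.050 F [-0.2   0.51  0.59] Mn 0.078 w 0.548 q [-0.07  0.15  2.22  0.45  0.4   1.26]
bar top 2115 [ 0.00276908 -0.00256054  0.05765319] ((0.8255958557128906, -1.3984870910644531), (15.859847068786621, 63.52645492553711), 62.66851806640625)
disc 0.021854338271831364
panel 0.0004116852789762096
empty_jar [(array([0.477, 0.271, 0.065]), 0.93)]
white_funnel [(array([ 0.581, -0.035,  0.023]), 0.84), (array([0.5  , 0.089, 0.11 ]), 0.7)]
tally [(array([ 0.515, -0.053,  0.025]), 0.79)]
```

View pics/w4.png

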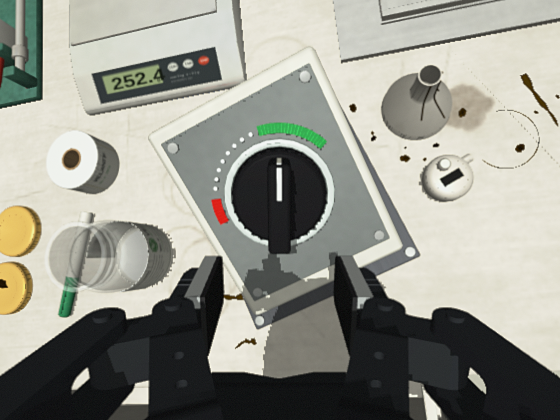

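```bash
python3 -c "from h import *;r.finish_job()"
```

```text
the job is handed in; nothing more can be done
```

The selector is at the fill stop: the knob is standing fully up at a turn of about 2.05 rad, inside the green sector. The job is handed in; no verdict was reported.

**How it was done:** I pressed the knob with the fingertips on its disc, the fingers loosely around the bar. I turned it clockwise while it was down and eased off at 1.77, 1.91 and 2.05 rad to feel for the stop. The fingertips met almost no force at the first two. At 2.05 rad the knob pushed back with about 6.6 N and followed the fingers up. I then opened the fingers and backed 130 mm away along the knob's axis.

**Last checks:**
- **Knob height:** the disc measured 21.9 mm above the panel, against 22 mm for fully up.
- **Jar, funnel and tally:** all three are standing, within about 4 mm of where they were first seen, which is the detector's accuracy.
- **Force and time:** the highest force I read was about 22 N, when the knob reached the end of its travel. The clock stood at about 11 s.

No check failed. The top-camera detector did report one false second "funnel" at the knob, which I disregarded because the picture showed the real one standing in its place.

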